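Seat the service template and trip the tray catch

ROBOT

A 6-joint arm with a two-finger parallel gripper is mounted at the origin on the work surface. World frame = base frame: x ahead of the robot, y to its left, z up, the work surface at z = 0. Lengths are in mm, angles in rad, forces in N, time in s.
With the tool pointing down it reaches from about 350 to 775 mm from the base axis. Payload 7.3 kg.
Tool frame: the origin (TCP) lies at the centre of the arm's flange, where the gripper is bolted on; the fingertips stand 178 mm ahead of it and the grasp point (between the pads) lies 159 mm ahead of it; z points along the fingers, y is the direction in which the jaws open and shut (so a half turn about z gives the same grasp; the last joint's range is limited). The gripper opens to 92 mm and grips with 3 to 60 N. Pads are 19 mm wide; open, the fingers measure 130 mm over their backs; the gripper's body (75 mm by 190 mm) begins 47 mm behind the grasp point.
Start: joints at [-1.395, 0.342, 1.524, -0, 1.275, -0.146], TCP at [166.064, -498.047, 404.741] pointing down, gripper open.
Joint ranges: [-2.53, 2.53], [-0.77, 2.02], [0.04, 2.7], [-1, 4.14], [0.28, 2.66], [-3.11, 3.11]. Speed limits (rad/s): [2.57, 2.57, 3.14, 3.14, 3.14, 3.14].

INTERFACE

Orientations are given as [roll, pitch, yaw] about the fixed x, y, z axes, in that order (R = Rz(yaw) Ry(pitch) Rx(roll)).
In Python, from plant import get_obs, capture, close_job gives the robot as it stands. The module is installed in compiled form; this text tells all that it offers.
- The arm moves only by the shell command python3 -m pendant 'ROWS'. ROWS is JSON, a list of rows, each a list of 3 entries, a list of its own where there are three numbers: the shift along the tool's x, y, z in m, then the turn, a rotation vector about the tool's x, y, z in rad, then the finger opening in m, from 0 to 0.0918. In form: [[[tx, ty, tz], [wx, wy, wz], fingers], ...]. A call has 1 to 10 rows; each row is the pose to reach, as a shift and turn from the pose commanded when the call began, along the tool's axes at that moment; what a row does not reach only later rows make up. A row lasts 1/12 s, in which the tool goes at most 41.7 mm and 7.16 degrees, less where a joint would pass 70% of its speed; a pose out of reach is approached as far as the arm can. A call with a gripper value outside its range is refused whole. The fingers move at their own pace and stop on an object; the grip force is fixed at half the most. Time passes only in rows, so rows that repeat a pose let the fingers close. It gives the time, the measured TCP pose, the force and the opening at its end, in the units of the state.
- get_obs(): the state, without advancing time (a new reading comes with each control period).
- capture(name): name is "side" or "top" or "wrist"; returns a dict with "color" (384x512x3 uint8, red, green, blue), "mtx" (3x3 intrinsics, pixels), "dist" ([k1, k2, p1, p2, k3] as OpenCV has them; the pictures are not rectified), "rvec" (rotation vector, rad) and "tvec" (3), from world to camera coordinates, as OpenCV has them. Camera axes: x right, y down, z forward; pixel columns grow to the right and rows downward; lengths in mm; the calibration is good to about 2 mm. A picture is of the moment at which its call begins. There is no depth.
- close_job(): hands the job in, once; it reports no verdict.
The state is a dict: "time": time; "joint_positions": joint angles; "dq": joint speeds; "tau": joint torques, N m; "tool_pos": TCP position; "tcp_rot": TCP orientation; "contact_force": force on the tool from outside, world axes, zero at the start; "moment": the same for the moment, N m; "grip_width": finger opening in mm.
Only numpy, scipy, OpenCV 4.12 (cv2) and the standard library are available. Lean on these libraries where they do the work, as an engineer would, in place of code of your own. Each camera call takes 0.05 s, during which the arm holds its last target. There are 200 camera calls.

TASK

Lay the yellow template on the white module in the cradle and slide it until its two holes drop over the module's two locating pins and it lies flat, fully home. Then take the blue-handled release pin from its stand, push it through the template's access hole to trip the hidden catch until the red tray has come fully out, and leave the pin standing in that hole. Do not disturb the knife, jar, tin and beaker that stand around the work.

Things in the scene. Friction and masses are not known exactly. Their poses are not given: they have to be found in the camera images.
- cradle: Fixed dark cradle base, 250 x 150 x 12, with two low aluminium rails. Origin under its centre, on the bench; x along its length, z up. A fixed white module, 200 x 120, sits in it: square to it, centred across it (y), but clamped anywhere from 15 towards -x to 15 towards +x along it. That shift is NOT reported: find it by touch or sight.
- cradle_top (a point): Point over the cradle's middle at the height of the module's top face, 46 above the bench (the module's centre is up to 15 to either side in x). From the module's centre two steel locating pins stand at (-70, -42) and (70, 42), cradle axes: diameter 12, 10 high, tips 56 above the bench, the upper 4 tapering to diameter 7. A catch hole, 17 wide, is at (30, -38).
- tray (a joint): Red tray in the module's +x end (cradle axes), 60 wide: 0 = shut, 0.030 = fully out; it has no grip. It is driven by the blue catch, hidden in the catch hole 14 below the module's top: pushing the catch down (10 in all, about 5 N) drives the tray out 3 mm per mm. Both stay where they are left.
- template_handle (a point): Centre of the black handle bar on the yellow template, 22 above the plate's underside. Plate 180 (x) x 126 (y) x 6 thick, 0.2 to 0.4 kg, at first flat on the bench. Bar 70 long (x), 18 wide (y), from 6 to 38 above the underside; grip it firmly (100 N; it slips in a weak grip) across y. x runs along the plate; when seated it points along the cradle's x, not half turned.
- template_base (a point): Centre of the template's underside, in the plate's axes. The two locating holes, diameter 14, go through the plate at (-70, -42) and (70, 42) from here. When fully home this point is 46 above the bench; when the plate rests on the pin tips, 56.
- template_access (a point): Centre of the template's access hole, diameter 14, at the plate's top face; it lies at (30, -38) from template_base, so it is over the module's catch hole when the template is home.
- relpin_grip (a point): Centre of the blue round handle of the release pin (diameter 24, 50 long), 85 above the pin's tip. Below the handle is a steel shaft, diameter 10, 60 long, 110 in all. It stands loosely upright, axis z, in a hole 40 deep (diameter 13) in a red stand, 56 x 56 x 45 high, fixed on the bench.
- relpin_tip (a point): Lower tip of the release pin, 85 below relpin_grip along its axis; 5 above the bench while in the stand. Fully pressed, the catch stops the tip 30 below the template's top face.
- knife: Bystander, leave alone: blue utility knife, 120 x 26 x 16; origin at its underside.
- flux: Bystander, leave alone: amber jar with a black cap, 56 across, 80 high; origin at its underside.
- tin: Bystander, leave alone: low brass tin, 48 across, 28 high; origin at its underside.
- beaker: Bystander, leave alone: clear beaker, 68 across, 85 high; origin at its underside.

How it is judged (in metres and radians):
On the way, in this order (a step that is already met when the one before it is completed fails the run):
1. the template lies flat and home on the module, both holes over the pins, tray still shut (z of template_base in the frame of cradle between 0.043 and 0.0477 m and x of template_base in the frame of cradle between -0.02 and 0.02 m and y of template_base in the frame of cradle between -0.006 and 0.006 m and angle between template_base's own z axis and vertical below 0.03 rad and angle between the x axis of template_base and the x axis of cradle, either way round below 0.05 rad and value of joint tray below 0.006 m), for 0.3 s.
2. with the template home, the pin through its access hole has driven the tray out (z of template_base in the frame of cradle between 0.043 and 0.0477 m and x of template_base in the frame of cradle between -0.02 and 0.02 m and y of template_base in the frame of cradle between -0.006 and 0.006 m and angle between template_base's own z axis and vertical below 0.03 rad and angle between the x axis of template_base and the x axis of cradle, either way round below 0.05 rad and value of joint tray above 0.024 m and horizontal distance between relpin_tip and template_access below 0.009 m and z of relpin_tip in the frame of template_access between -0.04 and -0.024 m), for 0.2 s.
At the end, for the whole second after the job is handed in: Template flat (0.03 rad) and home over both pins (underside 43 to 47.7 mm up, square to the cradle within 0.05 rad); tray out by over 24 mm; release pin standing at rest in the access hole, tip 24 to 40 mm below the template's top, leaning under 0.4 rad (all of step 2 and angle between relpin_tip's own z axis and vertical below 0.4 rad and linear speed of each of relpin, template below 0.02 m/s); the robot touches nothing.
It fails at once if a bystander (knife, amber jar, brass tin or beaker) is moved more than 30 mm (distance of any of knife, flux, tin, beaker from where it was at the start of the episode above 0.03 m).
It also fails if it takes over 72 s, if anything falls off the work surface, if the arm or the gripper's body presses on something with over 40 N, if the wrist force passes 120 N, or if a joint passes its speed limit or range.

## Working session

There is one attempt and no reset: what is moved stays moved. The work goes in short steps, Python scripts to look and compute and a shell command to move; the robot and the scene stay as the last step left them, time stands still between calls to the robot, and variables do not carry over. Pictures are saved under pics/ and viewed, about 8 in all and at most 12, crops included, and the job is handed in when it is done.

```bash
mkdir -p pics; cat > h.py <<'E'
import numpy as np, cv2
from plant import get_obs, capture
from scipy.spatial.transform import Rotation as Ro
def shot(cam,name,crop=None,scale=1):
    c=capture(cam); im=c["color"][:,:,::-1].copy()
    np.savez(f"pics/{name}.npz",**{k:np.array(v) for k,v in c.items()})
    if crop: x0,y0,x1,y1=crop; im=im[y0:y1,x0:x1]
    if scale!=1: im=cv2.resize(im,None,fx=scale,fy=scale,interpolation=cv2.INTER_CUBIC)
    cv2.imwrite(f"pics/{name}.png",im); return c
def load(name): return np.load(f"pics/{name}.npz")
def w(c,uv,z):
    "pixel(s) -> world at height z (mm)"
    p=cv2.undistortPoints(np.array(uv,float).reshape(-1,1,2),c["mtx"],c["dist"]).reshape(-1,2)
    R=cv2.Rodrigues(np.array(c["rvec"],float))[0]; t=np.array(c["tvec"],float).ravel()
    o=-R.T@t; d=np.c_[p,np.ones(len(p))]@R
    return o+d*((z-o[2])/d[:,2])[:,None]
def px(c,P):
    return cv2.projectPoints(np.array(P,float).reshape(-1,1,3),c["rvec"],c["tvec"],c["mtx"],c["dist"])[0].reshape(-1,2)
def rows(pos,yaw=None):
    "shift (m) & rotvec in tool axes from current pose to TCP pos, tool down w/ yaw of tool y axis direction"
    o=get_obs(); R=Ro.from_euler('xyz',o["tcp_rot"])
    s=R.inv().apply(np.array(pos)-np.array(o["tool_pos"]))/1000
    return s
E
python3 - <<'E'
from h import *
o=get_obs(); print(o); print(Ro.from_euler('xyz',o["tcp_rot"]).as_matrix().round(3))
a=shot("top","top0",None,1.5); b=shot("side","side0",None,1.5)
for c in(a,b): 
    R=cv2.Rodrigues(np.array(c["rvec"],float))[0]; print(-R.T@np.array(c["tvec"],float).ravel(), c["mtx"][0][0])
E
```

```text
{'time': 0.0, 'joint_positions': array([-1.39498901e+00,  3.42743918e-01,  1.52502081e+00, -4.59562947e-06,
        1.27541008e+00, -1.45964335e-01]), 'dq': array([ 2.54454565e-04, -1.47950786e-03, -4.54253822e-04, -6.51765219e-04,
        4.01845015e-05,  3.60245421e-04]), 'tau': array([-6.98807835e-04, -4.31240594e+01, -2.44225109e+01,  7.16436398e-02,
        5.57876111e-02, -1.11651493e-04]), 'tool_pos': array([ 166.04462436, -497.90877578,  404.03242533]), 'tcp_rot': array([-3.14002669e+00, -2.25770274e-04,  3.21772815e-01]), 'contact_force': array([-0.2023164 , -0.47879369,  1.05562999]), 'moment': array([-0.00190559, -0.00852656,  0.00657548]), 'grip_width': 92.0791339360553}
[[ 0.949  0.316 -0.   ]
 [ 0.316 -0.949  0.002]
 [ 0.    -0.002 -1.   ]]
[ 470.01312873   -5.8319646  1548.72312078] 385.8323589272539
[ 215.21809964 -881.42350053  792.57023564] 413.0535994156459
```

View pics/top0.png

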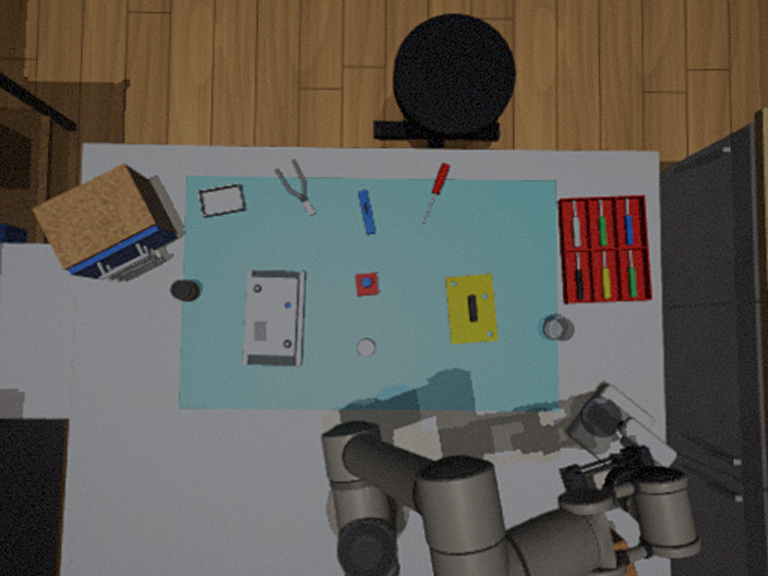

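View pics/side0.png

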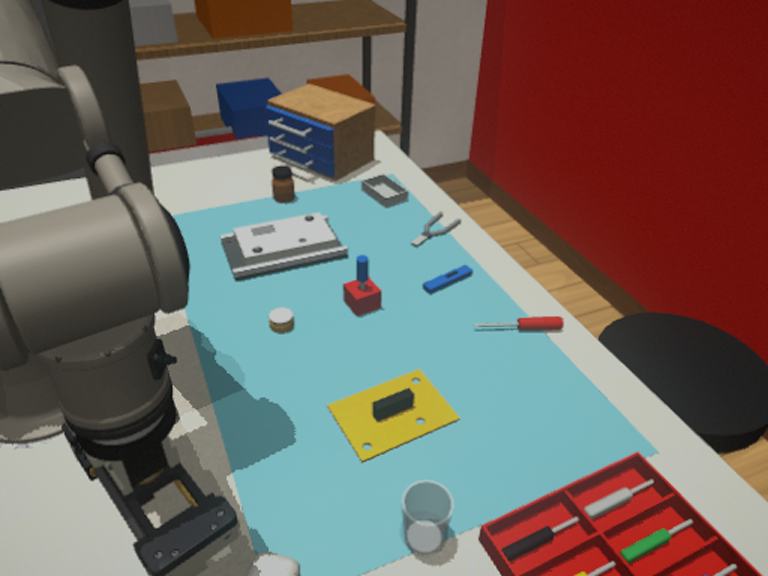

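Top view (1.5x): the cradle is at about (275,318), the template at (472,308), the pin stand at (367,284), the tin at (366,347), the knife at (367,212), the jar at (185,290) and the beaker at (556,327). Next I'll enlarge the cradle and the template.

```bash
python3 - <<'E'
from h import *
c=load("top0"); im=c["color"][:,:,::-1]
a=cv2.resize(im[172:250,156:212],None,fx=7,fy=7,interpolation=cv2.INTER_CUBIC)
b=cv2.resize(im[172:250,290:340],None,fx=7,fy=7,interpolation=cv2.INTER_CUBIC)
cv2.imwrite("pics/crop0.png",np.hstack([a,b])); print(a.shape,b.shape)
E
```

```text
(546, 392, 3) (546, 350, 3)
```

View pics/crop0.png

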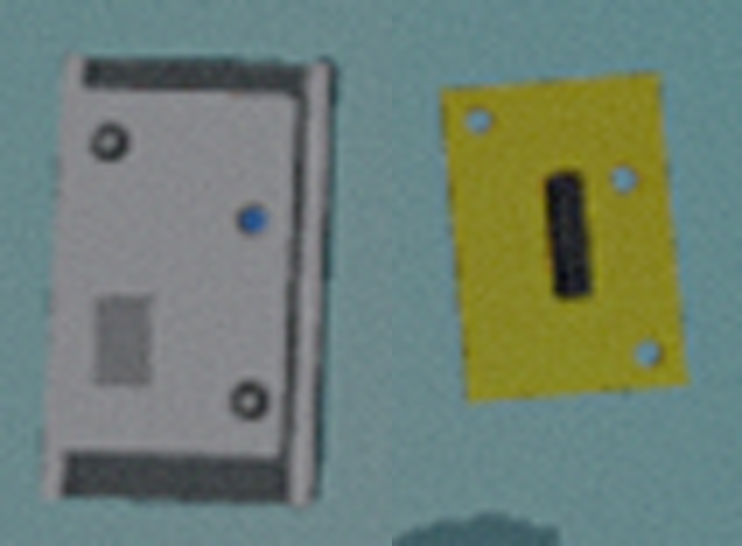

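```bash
python3 - <<'E'
from h import *
c=load("top0")
f=lambda L,x0:[((x+.5)/7-.5+x0,(y+.5)/7-.5+172) for x,y in L]
pins=w(c,f([(110,142),(250,400)],156),53); cat=w(c,f([(252,220)],156),38)
hol=w(c,f([(479-392,120),(648-392,353),(624-392,178)],290),3)
cor=w(c,f([(441-392,90),(660-392,73),(688-392,383),(469-392,400)],290),6)
bar=w(c,f([(567-392,234)],290),38)
print("pins",pins,"catch",cat,"holes",hol,"cor",cor,"bar",bar,sep="\n")
def ang(a,b,ref): d=a-b; return np.arctan2(d[1],d[0])-np.arctan2(*ref[::-1])
print("len",np.linalg.norm(pins[0]-pins[1]),np.linalg.norm(hol[0]-hol[1]),np.hypot(140,84))
print("yaw module",ang(pins[0],pins[1],(140,84)),"mid",pins.mean(0))
print("yaw templ",ang(hol[0],hol[1],(140,84)),"mid",hol[:2].mean(0),cor.mean(0), cor[0]-cor[3],cor[1]-cor[2])
# cradle rails corners approx z~? 
cr=w(c,f([(70,55),(330,60),(305,505),(45,498)],156),20); print("cradle",cr,cr.mean(0))
# stand & handle
print("pin handle", w(c,[(367/1.5-.17,283/1.5-.17)],115), "stand", w(c,[(367/1.5,284/1.5)],45))
s=load("side0")
print("side handle top",px(s,[[1,1,1]]) )
E
```

```text
pins
[[562.76741834 290.96149979  53.        ]
 [421.69064189 210.48532407  53.        ]]
catch
[[521.11560102 213.92990048  38.        ]]
holes
[[ 585.29339825 -222.77998778    3.        ]
 [ 453.17966038 -319.63628633    3.        ]
 [ 553.01745973 -306.06289313    3.        ]]
cor
[[ 602.04355459 -200.49314471    6.        ]
 [ 613.47086356 -326.17812732    6.        ]
 [ 436.49786938 -341.74952085    6.        ]
 [ 425.25896023 -217.10017274    6.        ]]
bar
[[ 519.34024024 -267.32767176   38.        ]]
len 162.41635296987909 163.8144752605538 163.2666530556684
yaw module -0.02201711922091043 mid [492.22903012 250.72341193  53.        ]
yaw templ 0.0921958849062513 mid [ 519.23652931 -271.20813706    3.        ] [ 519.31781194 -271.38024141    6.        ] [176.78459436  16.60702803   0.        ] [176.97299418  15.57139353   0.        ]
cradle [[613.86104145 321.34261881  20.        ]
 [613.01141355 174.55230379  20.        ]
 [362.45221316 183.11214432  20.        ]
 [364.9328427  328.11637914  20.        ]] [488.56437771 251.78086151  20.        ]
pin handle [[574.96318915   7.37268144 115.        ]] stand [[576.81900442   7.30901069  45.        ]]
side handle top [[ 29.66855099 260.0589295 ]]
```

```bash
cat >> h.py <<'E'
def go(pos,yaw):
    o=get_obs(); R=Ro.from_euler('xyz',o["tcp_rot"]); T=Ro.from_euler('xyz',[np.pi,0,yaw])
    s=R.inv().apply(np.array(pos)-np.array(o["tool_pos"]))/1000
    print("t",round(o["time"],2),"pos",o["tool_pos"].round(1),"rot",o["tcp_rot"].round(4),"F",o["contact_force"].round(1),"g",round(o["grip_width"],1))
    print("shift",s.round(4),"turn",(R.inv()*T).as_rotvec().round(4))
E
python3 - <<'E'
from h import *
c=load("top0"); b=lambda x,y,z:w(c,[((x+.5)/1.5-.5,(y+.5)/1.5-.5)],z)[0].round(0)
print("beaker base",b(558,328,0),b(552,326,85),"knife",b(367,212,8),"tin",b(366,347,28),"jar",b(185,290,80))
go([519,-270,330],0.092)
E
```

```text
beaker base [ 470. -503.    0.] [ 474. -461.   85.] knife [774.  11.   8.] tin [414.   8.  28.] jar [554. 466.  80.]
t 0.1 pos [ 166.  -497.9  404.1] rot [-3.1402e+00 -2.0000e-04  3.2180e-01] F [-0.4  0.3 -0.1] g 91.5
shift [ 0.4069 -0.1045  0.0743] turn [-0.0014 -0.      0.2298]
```

```bash
python3 -m pendant '[[[0.04,-0.01,0.007],[0,0,0.023],0.0918],[[0.081,-0.021,0.015],[0,0,0.046],0.0918],[[0.122,-0.031,0.022],[0,0,0.069],0.0918],[[0.163,-0.042,0.03],[0,0,0.092],0.0918],[[0.203,-0.052,0.037],[0,0,0.115],0.0918],[[0.244,-0.063,0.045],[0,0,0.138],0.0918],[[0.285,-0.073,0.052],[0,0,0.161],0.0918],[[0.326,-0.084,0.059],[0,0,0.184],0.0918],[[0.366,-0.094,0.067],[0,0,0.207],0.0918],[[0.4065,-0.1045,0.074],[-0.0014,0,0.23],0.0918]]'
python3 - <<'E'
from h import *
shot("wrist","wr1",None,1.5)
go([519,-270,330],0.092)
E
```

```text
time: 0.93
tool_pos: [512.2, -273.9, 331.5]
tcp_rot: [3.141, 0.001, 0.091]
contact_force: [0.1, -0.3, -0.3]
grip_width: 92.1
t 0.98 pos [ 516.7 -269.7  330.1] rot [-3.1399e+00 -2.1000e-03  9.3000e-02] F [ 1.8  4.2 -0.7] g 91.9
shift [0.0023 0.0005 0.0001] turn [-0.0017 -0.0021  0.001 ]
```

View pics/wr1.png

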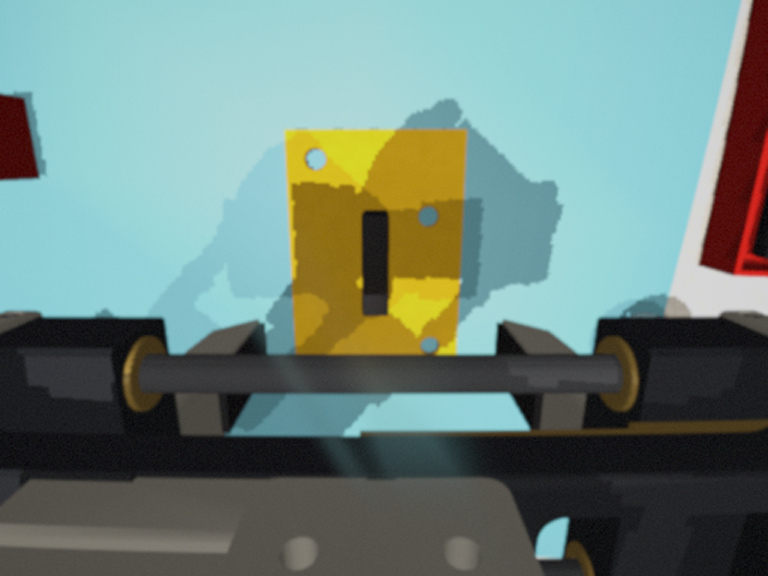

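Wrist view: the locating holes are at (316,159) and (430,345), the access hole at (428,216) and the bar at (375,262). The hand looks square to the plate.

```bash
python3 - <<'E'
from h import *
c=load("wr1"); b=lambda L,z:w(c,[((x+.5)/1.5-.5,(y+.5)/1.5-.5) for x,y in L],z)
h=b([(316,159),(430,345),(428,216)],3);print(h.round(1)); d=h[0]-h[1]
print(np.linalg.norm(d),np.arctan2(d[1],d[0])-np.arctan2(84,140),h[:2].mean(0))
t=b([(375,211),(375.5,295)],38);print("bar top",t,t.mean(0))
go([519,-270.5,187],0.092)
E
```

```text
[[ 585.  -221.3    3. ]
 [ 452.4 -318.2    3. ]
 [ 552.4 -304.7    3. ]]
164.2129518740726 0.09079382570451344 [ 518.70072082 -269.76695329    3.        ]
bar top [[ 555.36654609 -266.18727154   38.        ]
 [ 499.3986914  -271.43506257   38.        ]] [ 527.38261874 -268.81116705   38.        ]
t 0.98 pos [ 516.7 -269.7  330.1] rot [-3.1399e+00 -2.1000e-03  9.3000e-02] F [ 1.8  4.2 -0.7] g 91.9
shift [0.0019 0.0013 0.1431] turn [-0.0017 -0.0021  0.001 ]
```

```bash
python3 -m pendant '[[[0,0,0.03],[0,0,0],0.0918],[[0,0,0.07],[0,0,0],0.0918],[[0,0,0.11],[0,0,0],0.0918],[[0,0,0.135],[0,0,0],0.0918],[[0,0,0.143],[0,0,0],0.0918],[[0,0,0.143],[0,0,0],0.0918],[[0,0,0.143],[0,0,0],0.0],[[0,0,0.143],[0,0,0],0.0],[[0,0,0.143],[0,0,0],0.0],[[0,0,0.143],[0,0,0],0.0]]'; python3 -m pendant '[[[0,0,0],[0,0,0],0],[[0,0,0],[0,0,0],0],[[0,0,0],[0,0,0],0]]'
```

```text
time: 1.82
tool_pos: [511.2, -276.0, 191.0]
tcp_rot: [3.138, -0.002, 0.092]
contact_force: [0.5, 0.8, 0.2]
grip_width: 69.7
time: 2.07
tool_pos: [510.8, -275.7, 189.7]
tcp_rot: [3.14, -0.001, 0.092]
contact_force: [-0.4, 0.1, 0.6]
grip_width: 49.8
```

```bash
python3 -m pendant '[[[0,0,0],[0,0,0],0.045]]'; python3 -c "
from h import *
go([519,-270,187],0.092)
capture('side');go([519,-270,187],0.092)"
```

```text
time: 2.15
tool_pos: [510.8, -275.7, 189.5]
tcp_rot: [3.14, -0.0, 0.092]
contact_force: [-0.1, 0.2, 0.2]
grip_width: 45.9
t 2.15 pos [ 510.8 -275.7  189.5] rot [ 3.14e+00 -3.00e-04  9.18e-02] F [-0.1  0.2  0.2] g 45.9
shift [ 0.0087 -0.0049  0.0025] turn [ 0.0016 -0.0003 -0.0002]
t 2.2 pos [ 510.8 -275.7  189.4] rot [ 3.1401e+00 -2.0000e-04  9.1800e-02] F [-0.3 -0.5 -0.8] g 45.5
shift [ 0.0087 -0.0049  0.0024] turn [ 0.0015 -0.0002 -0.0002]
```

```bash
python3 -m pendant '[[[0.0085,-0.0048,0.002],[0,0,0],0.045],[[0.0085,-0.0048,0.002],[0,0,0],0.045],[[0.0085,-0.0048,0.002],[0,0,0],0.045],[[0.0085,-0.0048,0.002],[0,0,0],0],[[0.0085,-0.0048,0.002],[0,0,0],0],[[0.0085,-0.0048,0.002],[0,0,0],0],[[0.0085,-0.0048,0.002],[0,0,0],0],[[0.0085,-0.0048,0.002],[0,0,0],0],[[0.0085,-0.0048,0.002],[0,0,0],0]]'; python3 -m pendant '[[[0,0,0],[0,0,0],0],[[0,0,0],[0,0,0],0],[[0,0,0],[0,0,0],0],[[0,0,-0.005],[0,0,0],0],[[0,0,-0.02],[0,0,0],0],[[0,0,-0.04],[0,0,0],0],[[0,0,-0.04],[0,0,0],0]]'
```

```text
time: 2.95
tool_pos: [518.7, -270.1, 187.3]
tcp_rot: [3.14, -0.0, 0.092]
contact_force: [-0.1, -0.2, 0.9]
grip_width: 18.1
time: 3.53
tool_pos: [519.7, -270.6, 230.4]
tcp_rot: [3.137, -0.004, 0.092]
contact_force: [0.6, -0.9, -3.3]
grip_width: 18.0
```

```bash
python3 -m pendant '[[[0,0,-0.025],[0,0,0],0],[[0,0,-0.055],[0,0,0],0],[[0,0,-0.085],[0,0,0],0],[[0,0,-0.11],[0,0,0],0],[[0,0,-0.11],[0,0,0],0],[[0,0,-0.11],[0,0,0],0]]'
python3 - <<'E'
from h import *
c=load("side0"); im=c["color"][:,:,::-1]
cv2.imwrite("pics/crop1.png",cv2.resize(im[138:188,142:236],None,fx=8,fy=8,interpolation=cv2.INTER_CUBIC))
go([492,250.7,345],-0.025)
E
```

```text
time: 4.03
tool_pos: [518.8, -269.9, 337.4]
tcp_rot: [3.139, -0.002, 0.092]
contact_force: [0.0, -0.3, -4.2]
grip_width: 17.9
t 4.03 pos [ 518.8 -269.9  337.4] rot [ 3.1389e+00 -1.5000e-03  9.1800e-02] F [ 0.  -0.3 -4.2] g 17.9
shift [ 0.0211 -0.5208 -0.009 ] turn [ 0.0026 -0.0017  0.1168]
```

View pics/crop1.png

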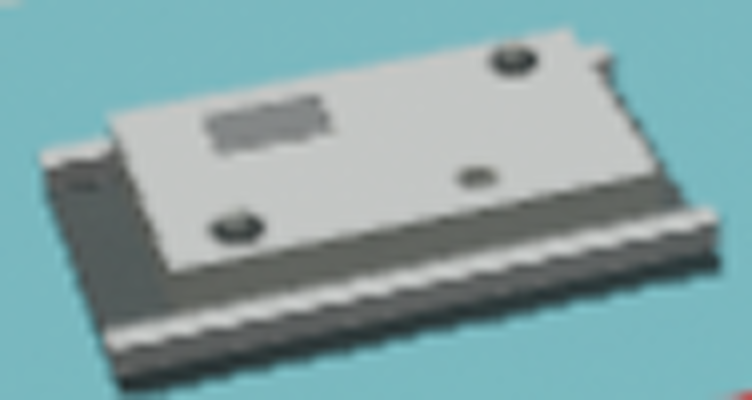

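```bash
python3 - <<'E'
from h import *
from scipy.optimize import least_squares
t=load("top0"); s=load("side0")
tp=[((x+.5)/7-.5+156,(y+.5)/7-.5+172) for x,y in [(110,142),(250,400)]]
sp=[((x+.5)/8-.5+142,(y+.5)/8-.5+138) for x,y in [(513,57),(237,224),(477,178),(572,28),(662,168),(172,272),(110,115)]]
mt=[(70,42,55),(-70,-42,55)]
ms=[(70,42,55),(-70,-42,55),(30,-38,46),(100,60,46),(100,-60,46),(-100,-60,46),(-100,60,46)]
def W(p,m): 
    m=np.array(m,float);c,q=np.cos(p[2]),np.sin(p[2]); return np.c_[p[0]+c*m[:,0]-q*m[:,1],p[1]+q*m[:,0]+c*m[:,1],m[:,2]]
def fit(L):
    f=lambda p:np.concatenate([(px(C,W(p,m))-np.array(u)).ravel() for C,m,u in L])
    r=least_squares(f,[492,250,-.02],x_scale=[1,1,.01]); print(r.x.round(4),r.fun.round(2))
fit([(t,mt,tp)]); fit([(s,ms,sp)]); fit([(s,ms[:3],sp[:3])]); fit([(t,mt,tp),(s,ms,sp)])
E
```

```text
[ 4.922055e+02  2.503816e+02 -2.200000e-02] [-0.07 -0.12  0.07  0.12]
[ 4.939381e+02  2.479390e+02 -2.260000e-02] [ 0.2  -1.3  -0.1  -1.03  0.31  0.26 -0.28  0.45 -0.19  0.81  0.16  0.33
 -0.12  0.47]
[ 4.922330e+02  2.442287e+02 -1.170000e-02] [-0.13 -0.76 -0.12 -0.2   0.25  0.88]
[ 4.937595e+02  2.488107e+02 -2.230000e-02] [ 0.36 -0.52  0.48 -0.28  0.06 -1.41 -0.22 -1.16  0.18  0.13 -0.42  0.33
 -0.33  0.68  0.04  0.19 -0.23  0.35]
```

```bash
python3 -m pendant '[[[0.001,-0.03,-0.002],[0,0,0.01],0],[[0.003,-0.068,-0.004],[0,0,0.018],0],[[0.005,-0.106,-0.006],[0,0,0.027],0],[[0.006,-0.144,-0.008],[0,0,0.035],0],[[0.008,-0.182,-0.009],[0,0,0.043],0],[[0.009,-0.22,-0.009],[0,0,0.051],0],[[0.01,-0.258,-0.009],[0,0,0.06],0],[[0.012,-0.296,-0.009],[0,0,0.068],0],[[0.013,-0.333,-0.009],[0,0,0.076],0],[[0.015,-0.37,-0.009],[0,0,0.084],0]]'
```

```text
time: 4.87
tool_pos: [498.6, 101.7, 343.1]
tcp_rot: [3.14, 0.004, 0.007]
contact_force: [0.4, 0.0, -4.1]
grip_width: 17.8
```

```bash
python3 -m pendant '[[[0,0,0],[0,0,0],0],[[0,0,0],[0,0,0],0]]'; python3 -c "
from h import *
go([492.8,250,265],-0.022)"
```

```text
time: 5.03
tool_pos: [498.9, 101.8, 343.3]
tcp_rot: [3.14, 0.004, 0.012]
contact_force: [0.7, -0.1, -4.2]
grip_width: 17.9
t 5.03 pos [498.9 101.8 343.3] rot [3.1399 0.0041 0.012 ] F [ 0.7 -0.1 -4.2] g 17.9
shift [-0.004  -0.1484  0.078 ] turn [0.0018 0.0041 0.034 ]
```

```bash
python3 -m pendant '[[[-0.001,-0.035,0],[0.0018,0.004,0.008],0],[[-0.002,-0.073,0],[0.0018,0.004,0.017],0],[[-0.003,-0.11,0.0],[0.0018,0.004,0.025],0],[[-0.004,-0.14,0.01],[0.0018,0.004,0.034],0],[[-0.004,-0.1484,0.03],[0.0018,0.004,0.034],0],[[-0.004,-0.1484,0.055],[0.0018,0.004,0.034],0],[[-0.004,-0.1484,0.078],[0.0018,0.004,0.034],0],[[-0.004,-0.1484,0.078],[0.0018,0.004,0.034],0],[[-0.004,-0.1484,0.078],[0.0018,0.004,0.034],0],[[-0.004,-0.1484,0.078],[0.0018,0.004,0.034],0]]'
python3 - <<'E'
from h import *
go([492.8,250,246],-0.022)
a=shot("top","top2"); b=shot("wrist","wr2")
A=cv2.resize(a["color"][160:260,140:240,::-1],(600,600),interpolation=cv2.INTER_CUBIC)
cv2.imwrite("pics/c2.png",A)
E
```

```text
time: 5.87
tool_pos: [495.4, 247.4, 268.0]
tcp_rot: [-3.141, -0.005, -0.027]
contact_force: [0.4, 0.7, -3.9]
grip_width: 17.7
t 5.87 pos [495.4 247.4 268. ] rot [-3.1412 -0.0047 -0.0275] F [ 0.4  0.7 -3.9] g 17.7
shift [-0.0027 -0.0025  0.0219] turn [-0.0004 -0.0048 -0.0055]
```

View pics/wr2.png

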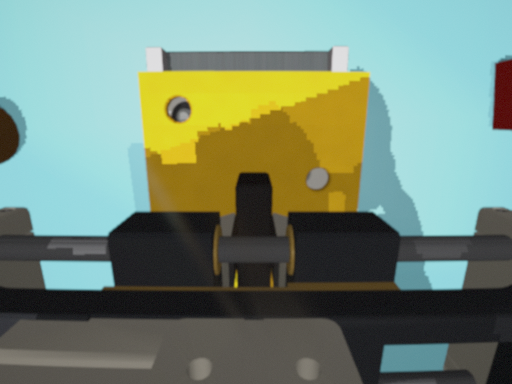

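Wrist view: the hole is at about (179,109) with the pin visible through it at (181,111). The access hole (317,179) shows only module white. An enlarged crop of the hole will give a direct measurement.

```bash
python3 - <<'E'
from h import *
c=load("wr2"); im=c["color"][:,:,::-1]
a=cv2.resize(im[90:130,160:200],(400,400),interpolation=cv2.INTER_CUBIC)
b=cv2.resize(im[160:200,298:338],(400,400),interpolation=cv2.INTER_CUBIC)
cv2.imwrite("pics/c3.png",np.hstack([a,b]))
E
```

```text
(no output)
```

View pics/c3.png

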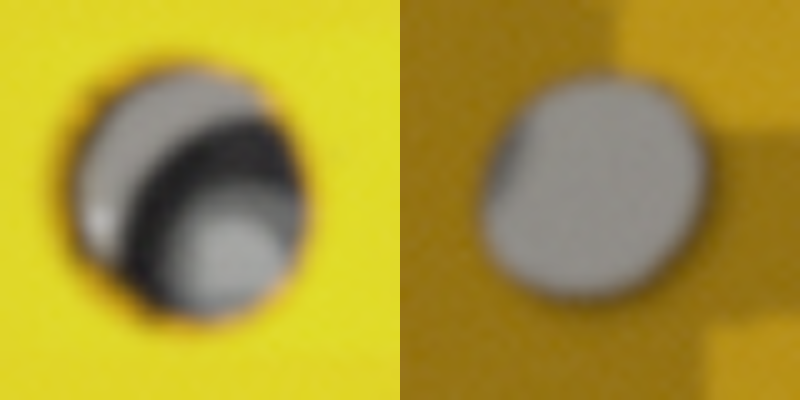

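```bash
python3 - <<'E'
from h import *
c=load("wr2"); f=lambda x,y,x0=160,y0=90:((x+.5)/10-.5+x0,(y+.5)/10-.5+y0)
go([492.8,250,246],-0.022); o=get_obs()
z=o["tool_pos"][2]-187
hole=w(c,[f(185,189)],z+6)[0]; acc=w(c,[f(197,187,298,160)],z+6)[0]; pin=w(c,[f(227,252)],56)[0]
print("hole",hole,"acc",acc,"pin",pin,"diff",pin-hole)
d=hole-acc; print(np.linalg.norm(d),np.hypot(40,80)); yaw=np.arctan2(d[1],d[0])-np.arctan2(80,40); print("tmpl yaw",yaw)
for yw in(yaw,o["tcp_rot"][2]):
  R=np.array([[np.cos(yw),-np.sin(yw)],[np.sin(yw),np.cos(yw)]])
  print("centre from hole",hole[:2]-R@[70,42],"from acc",acc[:2]-R@[30,-38])
R=np.array([[1,.022],[-.022,1]]); print("module from pin",pin[:2]-R@[70,42])
E
```

```text
t 5.97 pos [495.4 247.8 268.9] rot [-3.1404 -0.0068 -0.027 ] F [-0.7  0.2 -3.8] g 17.5
shift [-0.0028 -0.0021  0.0229] turn [-0.0012 -0.0068 -0.005 ]
hole [568.56786174 288.24099844  87.90916401] acc [526.71069198 209.83114623  87.90916401] pin [565.69213517 294.08414919  56.        ] diff [ -2.87572657   5.84315075 -31.90916401]
88.88266188151626 89.44271909999159
tmpl yaw -0.0266927263358534
centre from hole [497.47183644 248.12422905] from acc [497.73558203 248.61829621]
centre from hole [497.45752039 248.14961091] from acc [497.74942981 248.62863704]
module from pin [494.76813517 253.62414919]
```

```bash
python3 -m pendant '[[[-0.001,-0.002,0.005],[0,0,0],0],[[-0.0033,-0.0048,0.013],[0,0,0],0],[[-0.0033,-0.0048,0.016],[0,0,0],0],[[-0.0033,-0.0048,0.017],[0,0,0],0],[[-0.0033,-0.0048,0.017],[0,0,0],0],[[-0.0033,-0.0048,0.017],[0,0,0],0],[[-0.0033,-0.0048,0.017],[0,0,0],0]]'
python3 - <<'E'
from h import *
c=shot("wrist","wr3"); im=c["color"][:,:,::-1]
go([492.8,250,246],-0.022)
E=None
o=get_obs(); z=o["tool_pos"][2]-187; yw=o["tcp_rot"][2]
R=np.array([[np.cos(yw),-np.sin(yw)],[np.sin(yw),np.cos(yw)]])
q=px(c,[[*(o["tool_pos"][:2]+[2,0.5]+R@[70,42]),z+6],[*(o["tool_pos"][:2]+[2,.5]+R@[30,-38]),z+6]]).round().astype(int); print(q)
cv2.imwrite("pics/c4.png",np.hstack([cv2.resize(im[v-20:v+20,u-20:u+20],(400,400),interpolation=cv2.INTER_CUBIC) for u,v in q]))
E
```

```text
time: 6.55
tool_pos: [491.7, 253.1, 250.7]
tcp_rot: [-3.141, -0.005, -0.026]
contact_force: [0.1, 0.4, -3.1]
grip_width: 17.7
t 6.6 pos [491.7 253.1 250.8] rot [-3.141  -0.0048 -0.0262] F [-0.6 -0.9 -4.7] g 17.8
shift [0.0012 0.0031 0.0048] turn [-0.0006 -0.0048 -0.0042]
[[178 108]
 [318 178]]
```

View pics/c4.png

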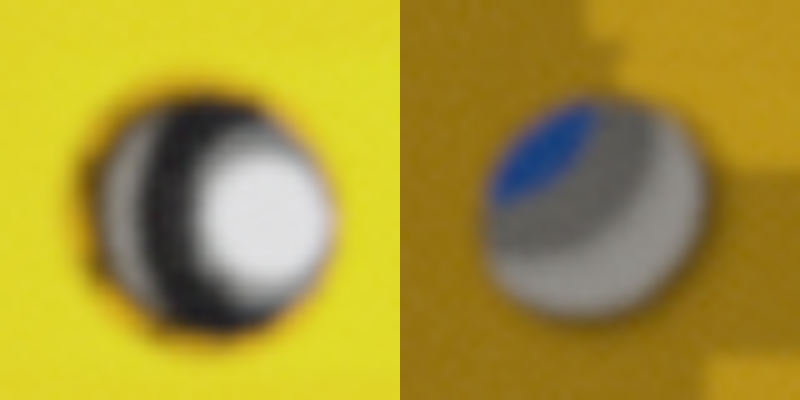

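The pin tip is now clearly inside the hole: rim centre (207,210), tip (268,217). The catch is partly visible in the access hole.

```bash
python3 - <<'E'
from h import *
c=load("wr3"); f=lambda x,y,x0=158,y0=88:((x+.5)/10-.5+x0,(y+.5)/10-.5+y0)
o=get_obs(); z=o["tool_pos"][2]-187; print(o["tool_pos"],z)
for zz in(z-1.5,z,z+1.5):
  hole=w(c,[f(207,210)],zz+6)[0]; acc=w(c,[f(197,208,298,158)],zz+6)[0]; pin=w(c,[f(268,217)],56)[0]
  d=hole-acc
  print("hole",hole,"pin",pin,"diff",pin-hole,np.linalg.norm(d),np.arctan2(d[1],d[0])-np.arctan2(80,40))
ca=w(c,[f(145,145,298,158)],32); print("catch c? ",ca)
R=np.array([[1,.022],[-.022,1]]); print("module from pin",pin[:2]-R@[70,42],"catch exp",pin[:2]+R@[-40,-80])
E
```

```text
[491.65439587 253.10620216 250.75686486] 63.75686485753968
hole [564.47545575 294.08850157  68.25686486] pin [564.41973371 293.5981423   56.        ] diff [ -0.05572204  -0.49035927 -12.25686486] 89.7139690669976 -0.026192890985974993
hole [564.41804728 293.69935404  69.75686486] pin [564.41973371 293.5981423   56.        ] diff [ 1.68642682e-03 -1.01211738e-01 -1.37568649e+01] 88.89118554016271 -0.02619289098597566
hole [564.36063882 293.31020651  71.25686486] pin [564.41973371 293.5981423   56.        ] diff [  0.05909489   0.28793579 -15.25686486] 88.0684020133278 -0.026192890985974993
catch c?  [[519.0499221  210.67972291  32.        ]]
module from pin [493.49573371 253.1381423 ] catch exp [522.65973371 214.4781423 ]
```

```bash
python3 -m pendant '[[[0,0,0.003],[0,0,-0.002],0],[[0,0,0.006],[0,0,-0.002],0],[[0,0,0.008],[0,0,-0.002],0],[[0,0,0.009],[0,0,-0.002],0],[[0,0,0.01],[0,0,-0.002],0],[[0,0,0.011],[0,0,-0.002],0],[[0,0,0.011],[0,0,-0.002],0]]'; python3 -m pendant '[[[0,0,0.001],[0,0,0],0],[[0,0,0.002],[0,0,0],0],[[0,0,0.003],[0,0,0],0],[[0,0,0.004],[0,0,0],0],[[0,0,0.004],[0,0,0],0]]'
```

```text
time: 7.18
tool_pos: [491.6, 253.1, 239.4]
tcp_rot: [-3.141, -0.004, -0.024]
contact_force: [0.5, 0.2, -3.3]
grip_width: 18.0
time: 7.6
tool_pos: [491.5, 253.1, 235.3]
tcp_rot: [-3.141, -0.004, -0.024]
contact_force: [-0.1, -0.1, -3.5]
grip_width: 18.1
```

```bash
python3 -m pendant '[[[0,0,0.001],[0,0,0],0],[[0,0,0.002],[0,0,0],0],[[0,0,0.003],[0,0,0],0],[[0,0,0.003],[0,0,0],0],[[0,0,0.003],[0,0,0],0]]'
```

```text
time: 8.02
tool_pos: [491.7, 253.1, 233.3]
tcp_rot: [-3.141, -0.005, -0.024]
contact_force: [-1.3, -1.3, 5.4]
grip_width: 17.6
```

```bash
python3 -m pendant '[[[0,0,0],[0,0,0],0.05],[[0,0,0],[0,0,0],0.05],[[0,0,0],[0,0,0],0.05],[[0,0,0],[0,0,0],0.05],[[0,0,0],[0,0,0],0.05],[[0,0,0],[0,0,0],0.05]]';  python3 -m pendant '[[[0,0,-0.005],[0,0,0],0.05],[[0,0,-0.03],[0,0,0],0.05],[[0,0,-0.07],[0,0,0],0.05],[[0,0,-0.11],[0,0,0],0.05],[[0,0,-0.13],[0,0,0],0.05],[[0,0,-0.13],[0,0,0],0.05],[[0,0,-0.13],[0,0,0],0.05]]'
python3 - <<'E'
from h import *
c=shot("wrist","wr4",None,1.5); go([575,7,340],0)
E
```

```text
time: 8.52
tool_pos: [491.7, 253.1, 232.5]
tcp_rot: [-3.141, -0.004, -0.024]
contact_force: [0.0, 0.6, -0.6]
grip_width: 49.4
time: 9.1
tool_pos: [491.0, 253.1, 364.0]
tcp_rot: [-3.14, -0.007, -0.024]
contact_force: [0.6, -0.9, -1.0]
grip_width: 49.7
t 9.15 pos [490.8 252.9 362.4] rot [-3.1412 -0.0042 -0.0242] F [-0.8  0.7 -0.4] g 50.0
shift [0.0901 0.2438 0.0227] turn [-0.0003 -0.0042 -0.0242]
```

View pics/wr4.png

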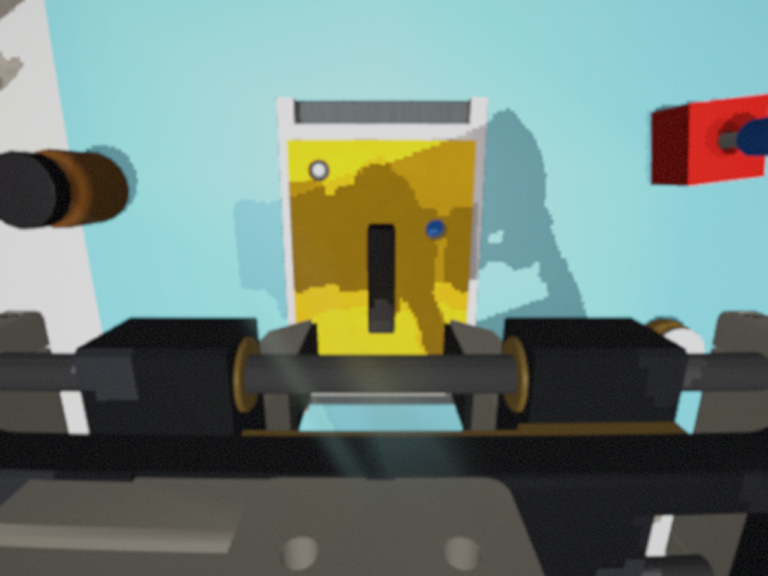

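```bash
python3 -m pendant '[[[0.012,0.033,0],[0,0,0],0.07],[[0.025,0.068,0],[0,0,0],0.07],[[0.038,0.103,0.005],[0,0,0],0.07],[[0.051,0.138,0.01],[0,0,0],0.07],[[0.064,0.173,0.015],[0,0,0],0.07],[[0.077,0.208,0.02],[0,0,0],0.07],[[0.088,0.238,0.0225],[0,0,0],0.07],[[0.0901,0.2438,0.0225],[0,0,0],0.07],[[0.0901,0.2438,0.0225],[0,0,0],0.07],[[0.0901,0.2438,0.0225],[0,0,0],0.07]]'; python3 -m pendant '[[[0,0,0],[0,0,0],0.07],[[0,0,0],[0,0,0],0.07]]'
python3 - <<'E'
from h import *
b=lambda c,L,z:w(c,[((x+.5)/1.5-.5,(y+.5)/1.5-.5) for x,y in L],z)
c4=load("wr4"); print("hole/catch",b(c4,[(318,170)],52),b(c4,[(435,229)],50))
c=shot("wrist","wr5",None,1.5); go([575,7,254],-0.024)
E
```

```text
time: 9.98
tool_pos: [575.0, 7.3, 338.9]
tcp_rot: [-3.14, -0.001, -0.025]
contact_force: [0.4, 0.0, 0.4]
grip_width: 70.1
time: 10.15
tool_pos: [574.9, 8.6, 340.1]
tcp_rot: [-3.141, -0.004, -0.022]
contact_force: [0.2, -0.5, -1.0]
grip_width: 70.0
hole/catch [[564.006299   294.46091507  52.        ]] [[522.08223059 215.24317986  50.        ]]
t 10.2 pos [575.    8.6 340.3] rot [-3.141  -0.0039 -0.0222] F [ 0.3  1.  -0.8] g 69.9
shift [-0.0003  0.0016  0.0863] turn [-0.0006 -0.0039  0.0018]
```

View pics/wr5.png

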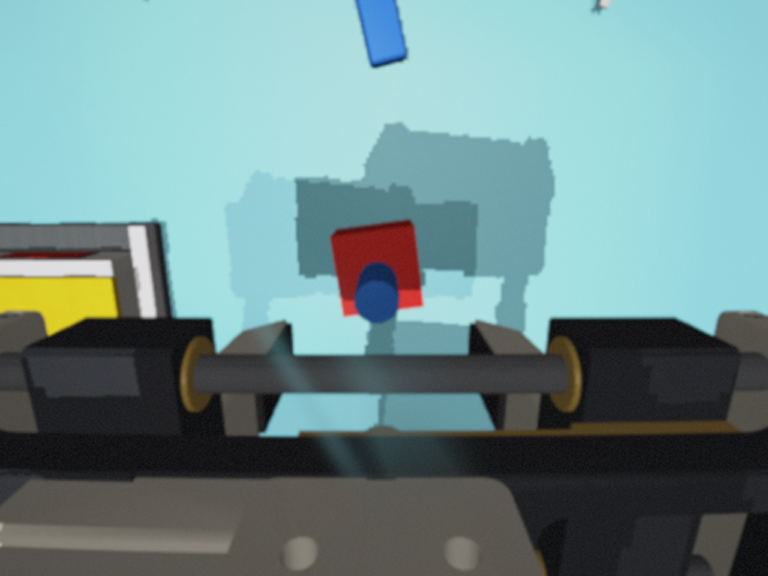

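The handle top is at (376,301) and the stand top is centred near (377,262).

```bash
python3 - <<'E'
from h import *
c=load("wr5"); b=lambda L,z:w(c,[((x+.5)/1.5-.5,(y+.5)/1.5-.5) for x,y in L],z)
p=b([(376,301)],115)[0]; print(p, b([(333,236),(412,222),(423,304),(344,315)],45).mean(0))
go([p[0],p[1],254],-0.024)
E
```

```text
[579.89275151  11.44550514 115.        ] [580.44564386  10.9552848   45.        ]
t 10.2 pos [575.    8.6 340.3] rot [-3.141  -0.0039 -0.0222] F [ 0.3  1.  -0.8] g 69.9
shift [ 0.0045 -0.0029  0.0863] turn [-0.0006 -0.0039  0.0018]
```

```bash
python3 -m pendant '[[[0.004,-0.002,0.01],[0,0,0],0.07],[[0.004,-0.002,0.04],[0,0,0],0.07],[[0.004,-0.002,0.07],[0,0,0],0.07],[[0.004,-0.002,0.086],[0,0,0],0.07],[[0.004,-0.002,0.086],[0,0,0],0.07],[[0.004,-0.002,0.086],[0,0,0],0.0],[[0.004,-0.002,0.086],[0,0,0],0.0],[[0.004,-0.002,0.086],[0,0,0],0.0],[[0.004,-0.002,0.086],[0,0,0],0.0]]'; python3 -m pendant '[[[0,0,0],[0,0,0],0],[[0,0,0],[0,0,0],0],[[0,0,0],[0,0,0],0],[[0,0,0],[0,0,0],0],[[0,0,0],[0,0,0],0],[[0,0,0],[0,0,0],0]]'
```

```text
time: 10.95
tool_pos: [580.2, 9.1, 255.8]
tcp_rot: [-3.141, -0.007, -0.024]
contact_force: [-0.5, 0.6, -0.1]
grip_width: 47.6
time: 11.45
tool_pos: [579.8, 9.0, 254.6]
tcp_rot: [-3.141, -0.005, -0.024]
contact_force: [0.6, -0.8, 2.0]
grip_width: 23.1
```

```bash
python3 -m pendant '[[[0,0,-0.01],[0,0,0],0],[[0,0,-0.03],[0,0,0],0],[[0,0,-0.055],[0,0,0],0],[[0,0,-0.08],[0,0,0],0],[[0,0,-0.097],[0,0,0],0],[[0,0,-0.097],[0,0,0],0],[[0,0,-0.097],[0,0,0],0],[[0,0,-0.097],[0,0,0],0]]'
python3 -c "
from h import *
go([521.8,213.5,352],-0.024)"
```

```text
time: 12.12
tool_pos: [578.9, 9.1, 350.3]
tcp_rot: [-3.141, -0.002, -0.024]
contact_force: [-0.0, -0.0, -1.0]
grip_width: 23.3
t 12.12 pos [578.9   9.1 350.3] rot [-3.141e+00 -2.300e-03 -2.420e-02] F [-0. -0. -1.] g 23.3
shift [-0.062  -0.203  -0.0017] turn [-0.0006 -0.0023 -0.0002]
```

```bash
python3 -m pendant '[[[-0.006,-0.02,0],[0,0,0],0],[[-0.016,-0.053,0],[0,0,0],0],[[-0.027,-0.088,0],[0,0,0],0],[[-0.038,-0.123,0],[0,0,0],0],[[-0.049,-0.158,0],[0,0,0],0],[[-0.058,-0.19,0],[0,0,0],0],[[-0.0615,-0.203,0],[0,0,0],0],[[-0.0615,-0.203,0],[0,0,0],0],[[-0.0615,-0.203,0],[0,0,0],0],[[-0.0615,-0.203,0],[0,0,0],0]]'; python3 -m pendant '[[[0,0,0.012],[0,0,0],0],[[0,0,0.027],[0,0,0],0],[[0,0,0.03],[0,0,0],0],[[0,0,0.03],[0,0,0],0],[[0,0,0.03],[0,0,0],0]]'
python3 - <<'E'
from h import *
c=shot("wrist","wr6"); s=shot("side","side6"); go([521.9,213.7,320],-0.024); o=get_obs()
q=px(c,[[522.2,214.8,52]])[0].astype(int); q2=px(s,[[522.2,214.8,75]])[0].astype(int); print(q,q2)
A=c["color"][q[1]-50:q[1]+60,q[0]-55:q[0]+55,::-1]; B=s["color"][q2[1]-35:q2[1]+35,q2[0]-35:q2[0]+35,::-1]
cv2.imwrite("pics/c6.png",np.hstack([cv2.resize(A,(400,400),interpolation=2),cv2.resize(B,(400,400),interpolation=2)]))
E
```

```text
time: 12.95
tool_pos: [523.1, 212.4, 350.4]
tcp_rot: [3.141, -0.003, -0.025]
contact_force: [0.2, -0.1, -0.2]
grip_width: 23.7
time: 13.37
tool_pos: [523.4, 212.5, 321.4]
tcp_rot: [-3.141, -0.004, -0.026]
contact_force: [-0.1, 0.1, -0.7]
grip_width: 23.1
t 13.47 pos [523.3 213.  322. ] rot [-3.1409 -0.0056 -0.025 ] F [-0.3 -0.3 -0.7] g 23.4
shift [-0.0015 -0.0006  0.002 ] turn [-0.0007 -0.0056 -0.001 ]
[251 193] [200 151]
```

View pics/c6.png

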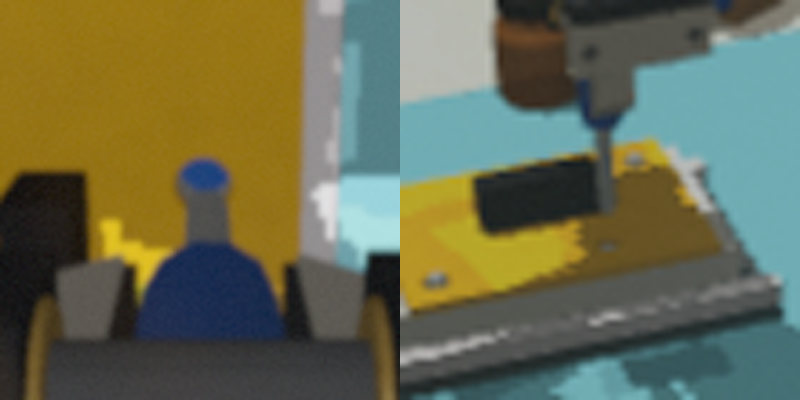

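```bash
python3 - <<'E'
from h import *
c=load("wr6"); s=load("side6")
f=lambda x,y:(x/3.636+196,y/3.636+143)
g=lambda x,y:((x-400)/5.714+165,y/5.714+116)
zt=322-249.6
print("wrist tip",w(c,[f(207,192)],zt),"hole",w(c,[f(205,178)],50))
print("hole-pred px crop",(px(c,[[522.2,214.8,50]])-[196,143])*3.636)
print("side tip",w(s,[g(606,210)],zt),"hole",w(s,[g(609,245)],52))
for T in([523.3,213,zt],[523.3,213,52]): print(((px(c,[T])-[196,143])*3.636).round(), ((px(s,[T])-[165,116])*5.714+[400,0]).round())
E
```

```text
wrist tip [[525.49495607 213.55989298  72.4       ]] hole [[522.94175869 214.20980555  50.        ]]
hole-pred px crop [[202.76757155 180.86294257]]
side tip [[523.99587074 211.73681803  72.4       ]] hole [[522.99658167 207.06680031  52.        ]]
[[210. 201.]] [[604. 209.]]
[[210. 179.]] [[606. 240.]]
```

```bash
python3 -m pendant '[[[-0.0015,-0.0005,0.004],[0,0,0],0],[[-0.0015,-0.0005,0.01],[0,0,0],0],[[-0.0015,-0.0005,0.015],[0,0,0],0],[[-0.0015,-0.0005,0.0185],[0,0,0],0],[[-0.0015,-0.0005,0.0185],[0,0,0],0],[[-0.0015,-0.0005,0.0185],[0,0,0],0]]'; for i in 1 2 ; do python3 -m pendant '[[[0,0,0.0015],[0,0,0],0],[[0,0,0.0015],[0,0,0],0]]'; done
```

```text
time: 13.97
tool_pos: [521.4, 214.0, 302.3]
tcp_rot: [-3.141, -0.004, -0.024]
contact_force: [0.5, -0.3, -0.5]
grip_width: 23.2
time: 14.13
tool_pos: [521.5, 214.0, 301.1]
tcp_rot: [-3.141, -0.004, -0.024]
contact_force: [-0.9, 0.3, -1.7]
grip_width: 23.6
time: 14.3
tool_pos: [521.5, 214.0, 299.6]
tcp_rot: [-3.141, -0.004, -0.024]
contact_force: [-0.5, -0.1, -1.7]
grip_width: 23.6
```

```bash
for i in 1 2 3; do python3 -m pendant '[[[0,0,0.0015],[0,0,0],0],[[0,0,0.0015],[0,0,0],0]]'; done
```

```text
time: 14.47
tool_pos: [521.5, 214.0, 298.0]
tcp_rot: [-3.141, -0.004, -0.024]
contact_force: [0.2, 0.3, -2.3]
grip_width: 23.5
time: 14.63
tool_pos: [521.5, 214.0, 296.4]
tcp_rot: [-3.141, -0.004, -0.024]
contact_force: [-0.2, -0.4, -0.8]
grip_width: 23.5
time: 14.8
tool_pos: [521.5, 214.0, 294.9]
tcp_rot: [-3.141, -0.004, -0.024]
contact_force: [-0.1, -0.4, -1.1]
grip_width: 23.6
```

```bash
python3 -m pendant '[[[0,0,0.002],[0,0,0],0],[[0,0,0.004],[0,0,0],0],[[0,0,0.006],[0,0,0],0],[[0,0,0.008],[0,0,0],0],[[0,0,0.01],[0,0,0],0],[[0,0,0.012],[0,0,0],0],[[0,0,0.012],[0,0,0],0]]'; python3 -m pendant '[[[0,0,0.001],[0,0,0],0],[[0,0,0.003],[0,0,0],0],[[0,0,0.004],[0,0,0],0],[[0,0,0.005],[0,0,0],0],[[0,0,0.006],[0,0,0],0],[[0,0,0.006],[0,0,0],0]]'
```

```text
time: 15.38
tool_pos: [521.5, 214.0, 282.7]
tcp_rot: [-3.141, -0.004, -0.024]
contact_force: [0.3, 0.2, -0.7]
grip_width: 23.2
time: 15.88
tool_pos: [521.7, 214.0, 277.3]
tcp_rot: [-3.141, -0.005, -0.024]
contact_force: [0.1, -0.9, 2.7]
grip_width: 23.8
```

```bash
python3 -m pendant '[[[0,0,0.001],[0,0,0],0],[[0,0,0.002],[0,0,0],0],[[0,0,0.003],[0,0,0],0],[[0,0,0.003],[0,0,0],0]]'; for i in 1 2 3; do python3 -m pendant '[[[0,0,0.001],[0,0,0],0],[[0,0,0.001],[0,0,0],0]]'; done
```

```text
time: 16.22
tool_pos: [521.6, 214.0, 274.0]
tcp_rot: [-3.141, -0.004, -0.024]
contact_force: [-0.0, 0.2, 3.5]
grip_width: 23.4
time: 16.38
tool_pos: [521.6, 214.0, 273.0]
tcp_rot: [-3.141, -0.004, -0.024]
contact_force: [-0.4, 0.2, 3.3]
grip_width: 23.4
time: 16.55
tool_pos: [521.6, 214.0, 272.0]
tcp_rot: [-3.141, -0.004, -0.024]
contact_force: [-0.1, -0.3, 2.4]
grip_width: 23.4
time: 16.72
tool_pos: [521.7, 214.0, 271.5]
tcp_rot: [-3.141, -0.005, -0.024]
contact_force: [-0.3, 0.7, 5.9]
grip_width: 23.4
```

Expected bottom is TCP ≈ 271.6, and the force is now rising. I'll press a little further to confirm the stop.

```bash
for i in 1 2; do python3 -m pendant '[[[0,0,0.0007],[0,0,0],0],[[0,0,0.0007],[0,0,0],0],[[0,0,0.0007],[0,0,0],0]]'; done
```

```text
time: 16.97
tool_pos: [521.8, 214.0, 271.4]
tcp_rot: [-3.141, -0.006, -0.024]
contact_force: [-1.0, -0.8, 9.2]
grip_width: 23.6
time: 17.22
tool_pos: [521.9, 214.1, 271.3]
tcp_rot: [-3.141, -0.007, -0.024]
contact_force: [-0.7, 0.0, 13.5]
grip_width: 23.5
```

```bash
python3 -m pendant '[[[0,0,-0.001],[0,0,0],0],[[0,0,-0.001],[0,0,0],0],[[0,0,-0.001],[0,0,0],0.06],[[0,0,-0.001],[0,0,0],0.06],[[0,0,-0.001],[0,0,0],0.06],[[0,0,-0.001],[0,0,0],0.06],[[0,0,-0.001],[0,0,0],0.06],[[0,0,-0.001],[0,0,0],0.06],[[0,0,-0.001],[0,0,0],0.06]]'; python3 -m pendant '[[[0,0,-0.005],[0,0,0],0.06],[[0,0,-0.02],[0,0,0],0.06],[[0,0,-0.05],[0,0,0],0.06],[[0,0,-0.08],[0,0,0],0.06],[[0,0,-0.11],[0,0,0],0.06],[[0,0,-0.13],[0,0,0],0.06],[[0,0,-0.13],[0,0,0],0.06],[[0,0,-0.13],[0,0,0],0.06]]'
python3 - <<'E'
from h import *
c=shot("wrist","wr7"); s=shot("side","side7")
B=s["color"][105:190,130:245,::-1]
cv2.imwrite("pics/c7.png",np.hstack([cv2.resize(c["color"][:250,:,::-1][:,100:412],(400,320)),cv2.resize(B,(400,320),interpolation=2)]))
E
```

```text
time: 17.97
tool_pos: [521.6, 214.0, 270.6]
tcp_rot: [-3.141, -0.004, -0.024]
contact_force: [0.8, 0.1, -0.4]
grip_width: 59.2
time: 18.63
tool_pos: [521.0, 214.0, 402.2]
tcp_rot: [-3.14, -0.007, -0.024]
contact_force: [0.8, 0.6, -0.5]
grip_width: 60.1
```

View pics/c7.png

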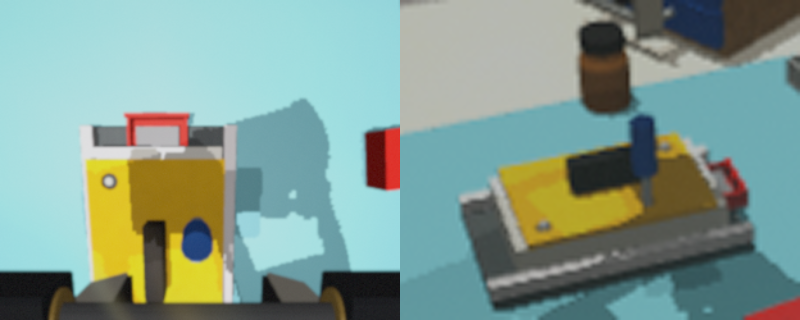

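```bash
python3 -c "
from plant import close_job
print(close_job())"
```

```text
the job is handed in; nothing more can be done
None
```

I seated the template, tripped the catch with the release pin and left the pin standing in the access hole. I then handed the job in at about 18.7 s.

- **Template:** It went over both pins with no measurable contact force until it reached its resting height, with the underside at about 46 mm. The later pictures show it flat, with both pins in their holes.
- **Release pin and tray:** The pin met the catch and pushed it down at about 4 N. It reached a hard stop at 13.5 N, close to the depth expected for a fully pressed catch. The last wrist and side pictures show the red tray out and the pin upright in the hole, with the gripper clear. I did not measure the tray's travel; I judged it from the hard stop and the pictures.
- **Bystanders:** I never knowingly came near the knife, jar, tin or beaker. The jar looks undisturbed in the last picture. I did not check the other three at the end.
- **Camera disagreement:** The cameras differed by 3 to 5 mm. The top camera put the module and the pin stand a few mm away from where the wrist camera did, and the side camera was off by up to about 9 mm in y. I used mainly the wrist camera and contact, and both fits agreed with that.

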